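Load the reagent docks

ROBOT

A 6-joint arm with a two-finger parallel gripper is mounted at the origin on the work surface. World frame = base frame: x ahead of the robot, y to its left, z up, the work surface at z = 0. Lengths are in m, angles in rad, forces in N, time in s.
With the tool pointing down it reaches from about 0.3 to 0.775 m from the base axis. Payload 14.6 kg.
Tool frame: the origin (TCP) lies midway between the tips of the shut fingers; the grasp point (between the pads) lies 19 mm behind it; z points along the fingers, y is the line along which they close (so a half turn about z gives the same grasp; the last joint's range is limited). The gripper opens to 94 mm and grips with 3 to 60 N. Pads are 16 mm wide; open, the fingers measure 119 mm over their backs; the gripper's body (75 mm by 177 mm) begins 78 mm behind the grasp point.
Start: joints at [1.239, 0.3, 1.521, -0, 1.321, -0.067], TCP at [0.144, 0.531, 0.205] pointing down, gripper open.
Joint ranges: [-3.03, 3.03], [-0.79, 2.21], [0.23, 2.52], [-1.04, 4.18], [0, 3.07], [-2.55, 2.55]. Speed limits (rad/s): [2.22, 2.22, 2.57, 3.14, 3.14, 3.14].

INTERFACE

Orientations are given as a rotation vector (axis times angle).
In Python, from bench import ctrl, vision gives the robot as it stands.
- The arm moves only by the tool drive_tool, never from a script. Its argument "moves" is a list of rows, each an object of numbers: "tx", "ty", "tz": the shift along the world's x, y, z in m; "wx", "wy", "wz": the turn, a rotation vector about the world's x, y, z in degrees; "grip": the finger opening in m, from 0 to 0.094. A call has 1 to 20 rows; each row shifts and turns the commanded pose from where the row before left it; what a row does not reach is not made up. A row lasts 1/10 s, in which the tool goes at most 50 mm and 8.59 degrees, less where a joint would pass 70% of its speed; a pose out of reach is approached as far as the arm can. A call with a gripper value outside its range is refused whole. The fingers move at their own pace and stop on an object; "newtons" is the grip in N (left out, the last holds). Time passes only in rows, so rows that do not move let the fingers close. It gives the time, the measured TCP pose, the force, the opening and the grip force at its end, in the units of the state.
- ctrl.state(): the state, without advancing time (a new reading comes with each control period).
- vision.camera(name): name is "scene" or "top" or "wrist"; returns (picture, depth): 384x512x3 uint8, red, green, blue; 384x512 float32, m along the optical axis (not along the pixel's ray), 0 where there is no reading.
- vision.calibration(name): a dict with "intrinsics" (3x3 intrinsics, pixels), "T" (4x4, takes a point from camera to world coordinates). Camera axes: x right, y down, z forward; pixel columns grow to the right and rows downward; lengths in m; the calibration is good to about 2 mm. A picture is of the moment at which its call begins: read the wrist's pose just before it. calibration takes no time and is no camera call; for the wrist camera it gives the pose at the moment of the call.
- ctrl.sign_off(): hands the job in; it is judged then, once.
The state is a dict: "t": time; "qpos": joint angles; "qd": joint speeds; "effort": joint torques, N m; "tool_pos": TCP position; "tool_rot": TCP orientation; "contact_force": force on the tool from outside, world axes, zero at the start; "wrist_torque": the same for the moment, N m; "finger_gap": opening from 0.0 (shut) to 1.0 (fully open); "grasp_force": force on a finger pad.
Only numpy, scipy, OpenCV 4.12 (cv2) and the standard library are available. Lean on these libraries where they do the work, as an engineer would, in place of code of your own. Each camera call takes 0.05 s, during which the arm holds its last target. There are 200 camera calls.

TASK

Load the analyser's reagent docks: stand each of the four white plastic bottles upright on the floor of the dock whose collar has the colour of its cap, one after another in the order blue, green, yellow, red, because the analyser registers them as they come. Keep the bottles upright and lower them into place rather than dropping them. Do not move the two amber glass bottles.

Things in the scene. Friction and masses are not known exactly. Their poses are not given: they have to be found in the camera images.
- bottle_blue: Loose upright white plastic reagent bottle with a blue screw cap and a blue band round its body, about 100 g (70 to 140 g). Round body 42 mm across from the bottom to 58 mm up, then a white shoulder narrowing to a cap 28 mm across; 84 mm tall in all. Origin at the centre of its underside, z up.
- bottle_green: Loose upright white plastic reagent bottle with a green screw cap and a green band round its body, about 100 g (70 to 140 g). Round body 42 mm across from the bottom to 58 mm up, then a white shoulder narrowing to a cap 28 mm across; 84 mm tall in all. Origin at the centre of its underside, z up.
- bottle_yellow: Loose upright white plastic reagent bottle with a yellow screw cap and a yellow band round its body, about 100 g (70 to 140 g). Round body 42 mm across from the bottom to 58 mm up, then a white shoulder narrowing to a cap 28 mm across; 84 mm tall in all. Origin at the centre of its underside, z up.
- bottle_red: Loose upright white plastic reagent bottle with a red screw cap and a red band round its body, about 100 g (70 to 140 g). Round body 42 mm across from the bottom to 58 mm up, then a white shoulder narrowing to a cap 28 mm across; 84 mm tall in all. Origin at the centre of its underside, z up.
- dock_blue: Reagent dock fixed to the bench: a grey foot 86 mm across with a raised blue collar (78 mm across outside, 60 mm inside, top 13 mm above the bench) around a flat black floor 6 mm above the bench, where the bottle stands. On its local +x side is a white sensor block 18 mm high (it reaches 64 mm from the centre). Origin on the bench at the centre of the collar, z up; its yaw varies by up to 0.5 rad.
- dock_green: Reagent dock fixed to the bench: a grey foot 86 mm across with a raised green collar (78 mm across outside, 60 mm inside, top 13 mm above the bench) around a flat black floor 6 mm above the bench, where the bottle stands. On its local +x side is a white sensor block 18 mm high (it reaches 64 mm from the centre). Origin on the bench at the centre of the collar, z up; its yaw varies by up to 0.5 rad.
- dock_yellow: Reagent dock fixed to the bench: a grey foot 86 mm across with a raised yellow collar (78 mm across outside, 60 mm inside, top 13 mm above the bench) around a flat black floor 6 mm above the bench, where the bottle stands. On its local +x side is a white sensor block 18 mm high (it reaches 64 mm from the centre). Origin on the bench at the centre of the collar, z up; its yaw varies by up to 0.5 rad.
- dock_red: Reagent dock fixed to the bench: a grey foot 86 mm across with a raised red collar (78 mm across outside, 60 mm inside, top 13 mm above the bench) around a flat black floor 6 mm above the bench, where the bottle stands. On its local +x side is a white sensor block 18 mm high (it reaches 64 mm from the centre). Origin on the bench at the centre of the collar, z up; its yaw varies by up to 0.5 rad.
- amber_blue: Squat amber glass bottle with a blue screw cap and a paper label, not part of the job: stays where it stands. Body 48 mm across, 70 mm tall in all. Loose, origin at the centre of its underside.
- amber_red: Squat amber glass bottle with a red screw cap and a paper label, not part of the job: stays where it stands. Body 48 mm across, 70 mm tall in all. Loose, origin at the centre of its underside.
There are look-alikes about, which are no part of the job. Leave any purple look-alike of the bottle_red alone.

How it is judged:
By the outcome, as a careful person would: the job done as asked, in the order asked, and still so for the second after the job is handed in, with the robot touching nothing.
It also fails if it takes over 104 s, if anything falls off the work surface, if the arm or the gripper's body presses on something with over 40 N, if the wrist force passes 120 N, or if a joint passes its speed limit or range.

## Working session

There is one attempt and no reset: what is moved stays moved. The work goes in short steps, Python scripts to look and compute and a tool call to move; the robot and the scene stay as the last step left them, time stands still between calls to the robot, and variables do not carry over. Pictures are saved under pics/ and viewed, at most 14 in all, crops included, and the job is handed in when it is done.

Besides the shell and the picture viewer there is one more tool, called after "Request:" in YAML: its name, and indented under it one key for each argument. drive_tool: Moves the arm, as the interface text tells. Its arguments: {"type":"object","properties":{"moves":{"type":"array"},"newtons":{"type":"number"}},"required":["moves"]}

```bash
mkdir -p pics; ls
python3 - <<'E'
from bench import ctrl, vision
import cv2, numpy as np
for n in ["scene","top"]:
    p,d=vision.camera(n); c=vision.calibration(n)
    cv2.imwrite(f"pics/{n}0.png",p[...,::-1]); np.savez(f"{n}0.npz",p=p,d=d,K=c["intrinsics"],T=c["T"])
    print(n,c["intrinsics"],c["T"].round(3) if hasattr(c["T"],"round") else c["T"])
print(ctrl.state())
E
```

```text
pics
scene [[418.0207887    0.         254.70340771]
 [  0.         418.0207887  190.94466717]
 [  0.           0.           1.        ]] [[-0.358  0.708 -0.608  1.207]
 [ 0.934  0.266 -0.24   0.272]
 [-0.008 -0.654 -0.757  0.906]
 [ 0.     0.     0.     1.   ]]
top [[423.21376205   0.         257.47203739]
 [  0.         423.21376205 189.30083303]
 [  0.           0.           1.        ]] [[-0.008 -0.993  0.121  0.332]
 [-1.     0.009  0.006 -0.016]
 [-0.007 -0.121 -0.993  1.39 ]
 [ 0.     0.     0.     1.   ]]
{'t': 0.1, 'qpos': array([ 1.23939627e+00,  3.00422318e-01,  1.52151311e+00,  4.81458887e-05,
        1.32069457e+00, -6.65899597e-02]), 'qd': array([ 4.71393239e-05, -1.42324453e-03, -4.76043700e-04, -2.01288273e-04,
        9.05031703e-04, -2.21600779e-03]), 'effort': array([ 1.03006954e-03, -5.32632172e+01, -3.53290057e+01,  7.09584542e-02,
        2.35468056e-02, -4.41026407e-05]), 'tool_pos': array([0.1438591 , 0.53061283, 0.20494184]), 'tool_rot': array([-4.14733836e-01, -3.11384362e+00,  1.58268514e-03]), 'contact_force': array([-0.43357819, -0.3005493 ,  0.1770612 ]), 'wrist_torque': array([ 0.01193828,  0.03279382, -0.02065159]), 'grasp_force': 0.0, 'finger_gap': 1.001244670069158}
```

View pics/top0.png

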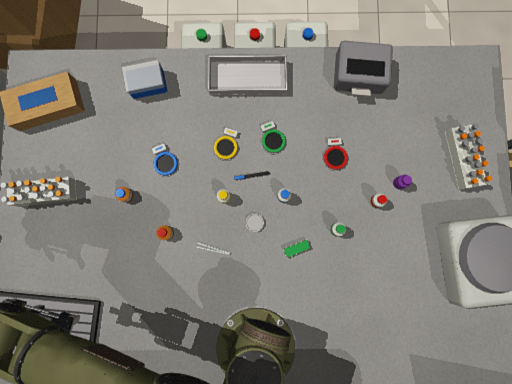

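View pics/scene0.png

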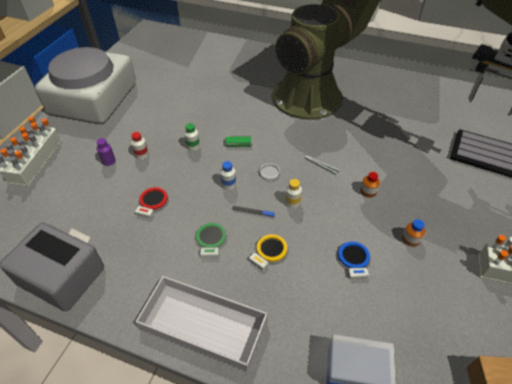

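The top view shows these candidates:
- **Blue:** the white bottle is at (284,195); look-alikes are the amber at (124,195), the pen at (250,176) and the bottle off the bench at (308,34).
- **Green:** the white bottle is at (339,229); look-alikes are the green block at (297,248) and (202,34).
- **Yellow:** the bottle is at (223,196), with no look-alike.
- **Red:** the white bottle is at (380,200); look-alikes are the amber at (165,233), the purple bottle at (403,182) and (254,34).
- **Docks:** blue (166,163), yellow (226,148), green (273,141), red (336,158).

I choose the four white bottles.

```bash
cat > m.py <<'E'
import numpy as np, cv2
HUE={'blue':(100,120),'green':(55,85),'yellow':(22,35),'red':None}
def mask(p,c):
    h=cv2.cvtColor(p,cv2.COLOR_RGB2HSV); s=(h[...,1]>130)&(h[...,2]>70); H=h[...,0]
    return s&(((H<7)|(H>173)) if c=='red' else ((H>=HUE[c][0])&(H<=HUE[c][1])))
def ray(K,T,u,v,z):
    r=T[:3,:3]@np.linalg.solve(K,[u,v,1.]); o=T[:3,3]; return o+r*(z-o[2])/r[2]
def blob(p,c,u,v,R):
    m=mask(p,c).astype(np.uint8); w=np.zeros_like(m); cv2.circle(w,(int(u),int(v)),R,1,-1)
    return m*w
E
python3 - <<'E'
from m import *
S={'top':dict(B=dict(blue=(284,195),green=(339,229),yellow=(223,196),red=(380,200)),A=dict(blue=(124,195),red=(165,233)),D=dict(blue=(166,163),green=(273,141),yellow=(226,148),red=(336,158))),
'scene':dict(B=dict(blue=(227,167),green=(191,129),yellow=(295,186),red=(137,137)),A=dict(blue=(417,226),red=(372,178)),D=dict(blue=(354,256),green=(211,236),yellow=(272,248),red=(153,198)))}
for n in S:
    f=np.load(n+'0.npz'); p,d,K,T=f['p'],f['d'],f['K'],f['T']
    for k in S[n]:
        for c,(u,v) in S[n][k].items():
            m=blob(p,c,u,v,20 if k=='D' else 9)
            pts=cv2.findNonZero(m)
            if k=='D': (cu,cv_),_,_=cv2.fitEllipse(cv2.convexHull(pts)); z=.013
            else: cu,cv_=pts[:,0].mean(0); z=.08 if k=='B' else .066
            dd=d[m>0]; 
            v_,u_=np.nonzero(m); P=(T[:3,:3]@(np.linalg.solve(K,np.stack([u_,v_,np.ones(len(u_))]))*dd)).T+T[:3,3]
            print(n,k,c,len(pts),np.round([cu,cv_],1),ray(K,T,cu,cv_,z)[:2].round(3),'depth med',np.median(P,0).round(3),'zmax',P[:,2].max().round(3))
f=np.load('top0.npz'); cv2.imwrite('pics/crop.png',cv2.resize(f['p'][120:270,100:430,::-1],None,fx=2.4,fy=2.4,interpolation=cv2.INTER_CUBIC))
E
```

```text
top B blue 52 [284.5 193.5] [ 0.478 -0.093] depth med [ 0.477 -0.093  0.083] zmax 0.087
top B green 59 [339.9 228.5] [ 0.367 -0.261] depth med [ 0.366 -0.261  0.083] zmax 0.088
top B yellow 61 [223.2 195. ] [0.475 0.098] depth med [0.475 0.099 0.083] zmax 0.088
top B red 72 [380.8 199.3] [ 0.457 -0.391] depth med [ 0.457 -0.393  0.081] zmax 0.088
top A blue 55 [119.9 192.6] [0.487 0.426] depth med [0.486 0.424 0.069] zmax 0.076
top A red 60 [161.7 232.2] [0.361 0.291] depth med [0.362 0.29  0.069] zmax 0.075
top D blue 213 [164.3 160.9] [0.597 0.3  ] depth med [0.594 0.299 0.012] zmax 0.023
top D green 191 [272.3 138.4] [ 0.67  -0.059] depth med [ 0.662 -0.061  0.011] zmax 1.39
top D yellow 225 [225.9 144.7] [0.65  0.095] depth med [0.646 0.092 0.011] zmax 1.39
top D red 239 [335.4 155. ] [ 0.612 -0.267] depth med [ 0.607 -0.267  0.01 ] zmax 1.39
scene B blue 68 [226.9 165.7] [ 0.484 -0.095] depth med [ 0.486 -0.094  0.083] zmax 0.089
scene B green 46 [190.1 127.3] [ 0.374 -0.263] depth med [ 0.376 -0.262  0.083] zmax 0.087
scene B yellow 77 [294.4 183.5] [0.481 0.099] depth med [0.484 0.099 0.083] zmax 0.088
scene B red 66 [136.1 135.9] [ 0.465 -0.396] depth med [ 0.467 -0.394  0.082] zmax 0.906
scene A blue 95 [418.  224.4] [0.491 0.423] depth med [0.495 0.423 0.07 ] zmax 0.906
scene A red 79 [372.7 176.2] [0.368 0.288] depth med [0.372 0.288 0.069] zmax 0.906
scene D blue 358 [354.  256.3] [0.602 0.297] depth med [0.601 0.292 0.012] zmax 0.906Traceback (most recent call last):
  File "<stdin>", line 10, in <module>
cv2.error: OpenCV(4.12.0) /io/opencv/modules/imgproc/src/shapedescr.cpp:361: error: (-201:Incorrect size of input array) There should be at least 5 points to fit the ellipse in function 'fitEllipseNoDirect'
```

Request:
drive_tool:
  moves:
    - {"tx":0.021,"ty":-0.039}
    - {"tx":0.021,"ty":-0.039}
    - {"tx":0.021,"ty":-0.039}
    - {"tx":0.021,"ty":-0.039}
    - {"tx":0.021,"ty":-0.039}
    - {"tx":0.021,"ty":-0.039}
    - {"tx":0.021,"ty":-0.039}
    - {"tx":0.021,"ty":-0.039}
    - {"tx":0.021,"ty":-0.039}
    - {"tx":0.021,"ty":-0.039}
    - {"tx":0.021,"ty":-0.039}
    - {"tx":0.021,"ty":-0.039}
    - {"tx":0.021,"ty":-0.039}
    - {"tx":0.021,"ty":-0.039}
    - {"tx":0.021,"ty":-0.039}
    - {"tx":0.02,"ty":-0.039}
    - {}
  newtons: 15

```text
$.moves[0]: bad value
```

Run:
```python
from bench import ctrl, vision
from m import *
c=vision.calibration("wrist"); s=ctrl.state(); p,d=vision.camera("wrist")
np.savez("w0.npz",p=p,d=d,K=c["intrinsics"],T=c["T"]); cv2.imwrite('pics/w0.png',p[...,::-1])
print(c["T"].round(3),c["intrinsics"],s["tool_pos"],s["qpos"])
f=np.load('top0.npz'); cv2.imwrite('pics/crop.png',cv2.resize(f['p'][120:270,100:430,::-1],None,fx=2.4,fy=2.4,interpolation=cv2.INTER_CUBIC))
```

```text
[[ 0.26   0.935  0.243  0.074]
 [ 0.966 -0.252 -0.066  0.55 ]
 [-0.     0.251 -0.968  0.383]
 [ 0.     0.     0.     1.   ]] [[279.34963845   0.         252.9711896 ]
 [  0.         279.34963845 191.29106804]
 [  0.           0.           1.        ]] [0.1438591  0.53061283 0.20494184] [ 1.23939627e+00  3.00422318e-01  1.52151311e+00  4.81458887e-05
  1.32069457e+00 -6.65899597e-02]
```

View pics/w0.png

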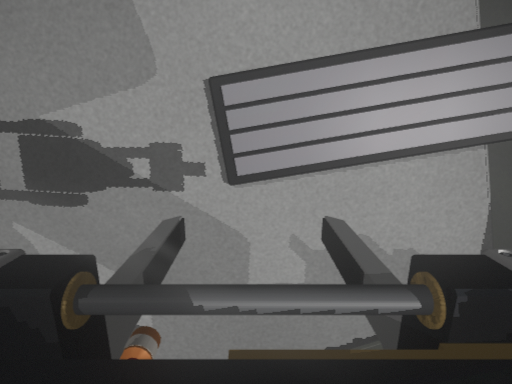

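View pics/crop.png

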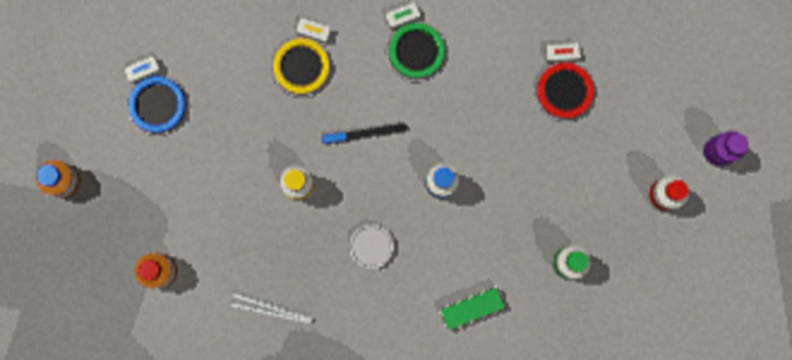

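The crop confirms the choice: white bodies with coloured caps at blue (442,180), green (575,262), yellow (295,181) and red (672,192). The ambers are at (48,177) and (150,270), and purple is at (728,148). The wrist view only shows a rack at (360,100) and the fingers. The move was refused, so I'll retry with every field filled in.

Request:
drive_tool:
  moves:
    - {"tx":0.021,"ty":-0.039,"tz":0,"wx":0,"wy":0,"wz":0,"grip":0.094}
    - {"tx":0.021,"ty":-0.039,"tz":0,"wx":0,"wy":0,"wz":0,"grip":0.094}
    - {"tx":0.021,"ty":-0.039,"tz":0,"wx":0,"wy":0,"wz":0,"grip":0.094}
    - {"tx":0.021,"ty":-0.039,"tz":0,"wx":0,"wy":0,"wz":0,"grip":0.094}
    - {"tx":0.021,"ty":-0.039,"tz":0,"wx":0,"wy":0,"wz":0,"grip":0.094}
    - {"tx":0.021,"ty":-0.039,"tz":0,"wx":0,"wy":0,"wz":0,"grip":0.094}
    - {"tx":0.021,"ty":-0.039,"tz":0,"wx":0,"wy":0,"wz":0,"grip":0.094}
    - {"tx":0.021,"ty":-0.039,"tz":0,"wx":0,"wy":0,"wz":0,"grip":0.094}
    - {"tx":0.021,"ty":-0.039,"tz":0,"wx":0,"wy":0,"wz":0,"grip":0.094}
    - {"tx":0.021,"ty":-0.039,"tz":0,"wx":0,"wy":0,"wz":0,"grip":0.094}
    - {"tx":0.021,"ty":-0.039,"tz":0,"wx":0,"wy":0,"wz":0,"grip":0.094}
    - {"tx":0.021,"ty":-0.039,"tz":0,"wx":0,"wy":0,"wz":0,"grip":0.094}
    - {"tx":0.021,"ty":-0.039,"tz":0,"wx":0,"wy":0,"wz":0,"grip":0.094}
    - {"tx":0.021,"ty":-0.039,"tz":0,"wx":0,"wy":0,"wz":0,"grip":0.094}
    - {"tx":0.0,"ty":-0.0,"tz":0,"wx":0,"wy":0,"wz":0,"grip":0.094}
  newtons: 15

```text
t: 1.65
tool_pos: [0.4391, -0.0187, 0.205]
tool_rot: [-0.421, -3.113, 0.001]
contact_force: [0.1, -0.1, 0.1]
finger_gap: 1.003
grasp_force: 0.0
```

```bash
cat >> m.py <<'E'
def shot(name):
    from bench import ctrl, vision
    c=vision.calibration("wrist"); s=ctrl.state(); p,d=vision.camera("wrist")
    cv2.imwrite(f'pics/{name}.png',p[...,::-1]); K,T=c["intrinsics"],c["T"]
    print('t',s['t'],'tool',s["tool_pos"].round(4),'rot',s['tool_rot'].round(3),'q6',s["qpos"][[0,5]].round(2))
    return p,d,K,T,s
def blobs(p,d,K,T,cols=HUE,amin=60):
    "each colour blob: area, pixel of centroid / ellipse centre, ray at z .084 and .013, median depth point"
    for c in cols:
        cs,_=cv2.findContours(mask(p,c).astype(np.uint8),cv2.RETR_EXTERNAL,cv2.CHAIN_APPROX_NONE)
        for k in cs:
            a=cv2.contourArea(k)
            if a<amin: continue
            (u,v),ax,_=cv2.fitEllipse(cv2.convexHull(k)); x,y,w,h=cv2.boundingRect(k)
            print(c,int(a),'px',round(u),round(v),'box',x,y,w,h,'cap@.084',ray(K,T,u,v,.084)[:2].round(4),'collar@.013',ray(K,T,u,v,.013)[:2].round(4))
E
python3 - <<'E'
from m import *
p,d,K,T,s=shot('w1'); blobs(p,d,K,T)
E
```

```text
t 1.65 tool [ 0.4391 -0.0187  0.205 ] rot [-4.210e-01 -3.113e+00  1.000e-03] q6 [-0.13 -1.43]
blue 80 px 315 232 box 308 227 14 11 cap@.084 [0.5105 0.0371] collar@.013 [0.5439 0.0457]
blue 354 px 199 236 box 188 226 23 22 cap@.084 [ 0.48   -0.0942] collar@.013 [ 0.5061 -0.1168]
blue 599 px 496 219 box 469 193 43 52 cap@.084 [0.5495 0.2385] collar@.013 [0.5921 0.2948]
yellow 397 px 364 193 box 352 181 24 24 cap@.084 [0.4788 0.0985] collar@.013 [0.5046 0.1216]
red 184 px 140 327 box 128 315 25 25 cap@.084 [ 0.5783 -0.2048] collar@.013 [ 0.6277 -0.2535]
```

View pics/w1.png

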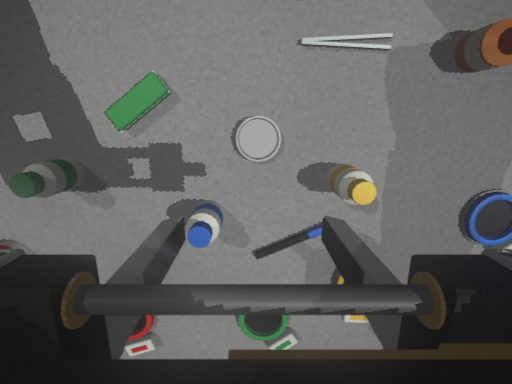

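Blue's cap is at px (199,236), which gives (0.480, -0.094) and agrees with both fixed cameras. Grasping it now.

Request:
drive_tool:
  moves:
    - {"tx":0.0205,"ty":-0.0375,"tz":0,"wx":0,"wy":0,"wz":0,"grip":0.094}
    - {"tx":0.0205,"ty":-0.0375,"tz":0,"wx":0,"wy":0,"wz":0,"grip":0.094}
    - {"tx":0,"ty":0,"tz":-0.03,"wx":0,"wy":0,"wz":0,"grip":0.094}
    - {"tx":0,"ty":0,"tz":-0.03,"wx":0,"wy":0,"wz":0,"grip":0.094}
    - {"tx":0,"ty":0,"tz":-0.03,"wx":0,"wy":0,"wz":0,"grip":0.094}
    - {"tx":0,"ty":0,"tz":-0.03,"wx":0,"wy":0,"wz":0,"grip":0.094}
    - {"tx":0,"ty":0,"tz":-0.03,"wx":0,"wy":0,"wz":0,"grip":0.094}
    - {"tx":0,"ty":0,"tz":-0.03,"wx":0,"wy":0,"wz":0,"grip":0.094}
    - {"tx":0,"ty":0,"tz":0,"wx":0,"wy":0,"wz":0,"grip":0.094}
    - {"tx":0,"ty":0,"tz":0,"wx":0,"wy":0,"wz":0,"grip":0.03}
    - {"tx":0,"ty":0,"tz":0,"wx":0,"wy":0,"wz":0,"grip":0.03}
    - {"tx":0,"ty":0,"tz":0,"wx":0,"wy":0,"wz":0,"grip":0.03}
    - {"tx":0,"ty":0,"tz":0,"wx":0,"wy":0,"wz":0,"grip":0.03}
    - {"tx":0,"ty":0,"tz":0,"wx":0,"wy":0,"wz":0,"grip":0.03}
    - {"tx":0,"ty":0,"tz":0,"wx":0,"wy":0,"wz":0,"grip":0.03}
    - {"tx":0,"ty":0,"tz":0,"wx":0,"wy":0,"wz":0,"grip":0.03}
  newtons: 15

```text
t: 3.3
tool_pos: [0.479, -0.0903, 0.0256]
tool_rot: [0.415, 3.114, -0.0]
contact_force: [-0.2, 0.2, 2.6]
finger_gap: 0.444
grasp_force: 15.3
```

Request:
drive_tool:
  moves:
    - {"tx":0,"ty":0,"tz":0.02,"wx":0,"wy":0,"wz":0,"grip":0.03}
    - {"tx":0,"ty":0,"tz":0.03,"wx":0,"wy":0,"wz":0,"grip":0.03}
    - {"tx":0,"ty":0,"tz":0.03,"wx":0,"wy":0,"wz":0,"grip":0.03}
    - {"tx":0,"ty":0,"tz":0.03,"wx":0,"wy":0,"wz":0,"grip":0.03}
    - {"tx":0,"ty":0,"tz":0.02,"wx":0,"wy":0,"wz":0,"grip":0.03}
    - {"tx":0.02,"ty":0.037,"tz":0,"wx":0,"wy":0,"wz":0,"grip":0.03}
    - {"tx":0.02,"ty":0.037,"tz":0,"wx":0,"wy":0,"wz":0,"grip":0.03}
    - {"tx":0.02,"ty":0.037,"tz":0,"wx":0,"wy":0,"wz":0,"grip":0.03}
    - {"tx":0.02,"ty":0.037,"tz":0,"wx":0,"wy":0,"wz":0,"grip":0.03}
    - {"tx":0.02,"ty":0.037,"tz":0,"wx":0,"wy":0,"wz":0,"grip":0.03}
    - {"tx":0.02,"ty":0.037,"tz":0,"wx":0,"wy":0,"wz":0,"grip":0.03}
    - {"tx":0,"ty":0,"tz":0,"wx":0,"wy":0,"wz":0,"grip":0.03}
    - {"tx":0,"ty":0,"tz":0,"wx":0,"wy":0,"wz":0,"grip":0.03}
  newtons: 15

```text
t: 4.6
tool_pos: [0.5986, 0.1323, 0.1546]
tool_rot: [-0.412, -3.113, 0.001]
contact_force: [0.7, -0.3, -1.1]
finger_gap: 0.443
grasp_force: 15.0
```

Run:
```python
from m import *
p,d,K,T,s=shot('w2'); blobs(p,d,K,T)
```

```text
t 4.6 tool [0.5986 0.1323 0.1546] rot [-4.120e-01 -3.113e+00  1.000e-03] q6 [ 0.16 -1.15]
blue 81 px 447 336 box 432 329 31 15 cap@.084 [0.7986 0.2933] collar@.013 [0.8754 0.3336]
blue 573 px 262 271 box 244 253 36 30 cap@.084 [0.6727 0.1223] collar@.013 [0.7135 0.114 ]
blue 82 px 416 179 box 407 171 20 16 cap@.084 [0.6188 0.2818] collar@.013 [0.6443 0.3189]
blue 3494 px 390 141 box 356 107 68 68 cap@.084 [0.5786 0.2633] collar@.013 [0.5926 0.2951]
yellow 229 px 220 206 box 204 196 35 24 cap@.084 [0.5977 0.101 ] collar@.013 [0.6171 0.0866]
yellow 818 px 177 77 box 161 61 33 34 cap@.084 [0.4802 0.0994] collar@.013 [0.4662 0.0845]
```

View pics/w2.png

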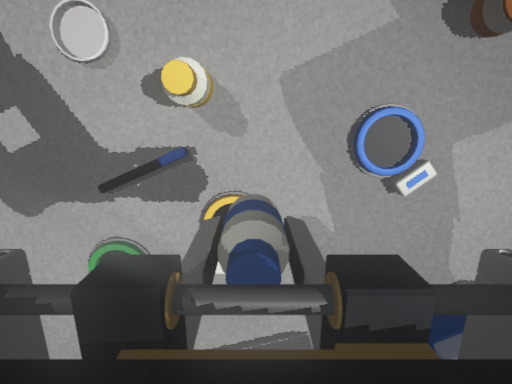

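Blue dock ring at px (390,141), giving (0.593, 0.295). Its label at (416,179) had skewed the top-view fit. The bottle hangs upright at (255,245).

Request:
drive_tool:
  moves:
    - {"tx":-0.0015,"ty":0.041,"tz":0,"wx":0,"wy":0,"wz":0,"grip":0.03}
    - {"tx":-0.0015,"ty":0.041,"tz":0,"wx":0,"wy":0,"wz":0,"grip":0.03}
    - {"tx":-0.0015,"ty":0.041,"tz":0,"wx":0,"wy":0,"wz":0,"grip":0.03}
    - {"tx":-0.0015,"ty":0.04,"tz":0,"wx":0,"wy":0,"wz":0,"grip":0.03}
    - {"tx":0,"ty":0,"tz":0,"wx":0,"wy":0,"wz":0,"grip":0.03}
    - {"tx":0,"ty":0,"tz":-0.03,"wx":0,"wy":0,"wz":0,"grip":0.03}
    - {"tx":0,"ty":0,"tz":-0.03,"wx":0,"wy":0,"wz":0,"grip":0.03}
    - {"tx":0,"ty":0,"tz":-0.03,"wx":0,"wy":0,"wz":0,"grip":0.03}
    - {"tx":0,"ty":0,"tz":0,"wx":0,"wy":0,"wz":0,"grip":0.03}
    - {"tx":0,"ty":0,"tz":0,"wx":0,"wy":0,"wz":0,"grip":0.03}
  newtons: 15

```text
t: 5.65
tool_pos: [0.5934, 0.2938, 0.0664]
tool_rot: [0.417, 3.114, -0.0]
contact_force: [0.2, 1.3, -0.7]
finger_gap: 0.444
grasp_force: 15.0
```

Request:
drive_tool:
  moves:
    - {"tx":0,"ty":0.001,"tz":-0.01,"wx":0,"wy":0,"wz":0,"grip":0.03}
    - {"tx":0,"ty":0,"tz":-0.01,"wx":0,"wy":0,"wz":0,"grip":0.03}
    - {"tx":0,"ty":0,"tz":-0.007,"wx":0,"wy":0,"wz":0,"grip":0.03}
    - {"tx":0,"ty":0,"tz":-0.004,"wx":0,"wy":0,"wz":0,"grip":0.03}
    - {"tx":0,"ty":0,"tz":-0.002,"wx":0,"wy":0,"wz":0,"grip":0.03}
    - {"tx":0,"ty":0,"tz":-0.001,"wx":0,"wy":0,"wz":0,"grip":0.03}
    - {"tx":0,"ty":0,"tz":0,"wx":0,"wy":0,"wz":0,"grip":0.03}
    - {"tx":0,"ty":0,"tz":0,"wx":0,"wy":0,"wz":0,"grip":0.03}
  newtons: 15

```text
t: 6.45
tool_pos: [0.5931, 0.2959, 0.0316]
tool_rot: [0.415, 3.114, 0.0]
contact_force: [0.2, 0.4, -1.6]
finger_gap: 0.446
grasp_force: 15.0
```

Request:
drive_tool:
  moves:
    - {"tx":0,"ty":0,"tz":-0.001,"wx":0,"wy":0,"wz":0,"grip":0.03}
    - {"tx":0,"ty":0,"tz":0,"wx":0,"wy":0,"wz":0,"grip":0.03}
  newtons: 15

```text
t: 6.65
tool_pos: [0.5932, 0.2959, 0.0316]
tool_rot: [0.415, 3.113, 0.001]
contact_force: [-4.2, -2.1, 7.6]
finger_gap: 0.446
grasp_force: 15.0
```

Contact at 7.6 N with z unchanged at 0.0316, so the bottle is seated. I'll release, lift and go towards green.

Request:
drive_tool:
  moves:
    - {"tx":0,"ty":0,"tz":0.001,"wx":0,"wy":0,"wz":0,"grip":0.085}
    - {"tx":0,"ty":0,"tz":0,"wx":0,"wy":0,"wz":0,"grip":0.085}
    - {"tx":0,"ty":0,"tz":0,"wx":0,"wy":0,"wz":0,"grip":0.085}
    - {"tx":0,"ty":0,"tz":0,"wx":0,"wy":0,"wz":0,"grip":0.085}
    - {"tx":0,"ty":0,"tz":0,"wx":0,"wy":0,"wz":0,"grip":0.085}
    - {"tx":0,"ty":0,"tz":0.03,"wx":0,"wy":0,"wz":0,"grip":0.085}
    - {"tx":0,"ty":0,"tz":0.03,"wx":0,"wy":0,"wz":0,"grip":0.085}
    - {"tx":0,"ty":0,"tz":0.04,"wx":0,"wy":0,"wz":0,"grip":0.094}
    - {"tx":0,"ty":0,"tz":0.04,"wx":0,"wy":0,"wz":0,"grip":0.094}
    - {"tx":0,"ty":0,"tz":0.03,"wx":0,"wy":0,"wz":0,"grip":0.094}
  newtons: 15

```text
t: 7.65
tool_pos: [0.5932, 0.2959, 0.2043]
tool_rot: [0.414, 3.112, 0.002]
contact_force: [-0.1, 0.1, 0.6]
finger_gap: 1.004
grasp_force: 0.0
```

Request:
drive_tool:
  moves:
    - {"tx":-0.0195,"ty":-0.04,"tz":0,"wx":0,"wy":0,"wz":0,"grip":0.094}
    - {"tx":-0.0195,"ty":-0.04,"tz":0,"wx":0,"wy":0,"wz":0,"grip":0.094}
    - {"tx":-0.0195,"ty":-0.04,"tz":0,"wx":0,"wy":0,"wz":0,"grip":0.094}
    - {"tx":-0.0195,"ty":-0.04,"tz":0,"wx":0,"wy":0,"wz":0,"grip":0.094}
    - {"tx":-0.0195,"ty":-0.04,"tz":0,"wx":0,"wy":0,"wz":0,"grip":0.094}
    - {"tx":-0.0195,"ty":-0.04,"tz":0,"wx":0,"wy":0,"wz":0,"grip":0.094}
    - {"tx":-0.0195,"ty":-0.04,"tz":0,"wx":0,"wy":0,"wz":0,"grip":0.094}
    - {"tx":-0.0195,"ty":-0.04,"tz":0,"wx":0,"wy":0,"wz":0,"grip":0.094}
    - {"tx":-0.0195,"ty":-0.04,"tz":0,"wx":0,"wy":0,"wz":0,"grip":0.094}
    - {"tx":-0.0195,"ty":-0.04,"tz":0,"wx":0,"wy":0,"wz":0,"grip":0.094}
    - {"tx":-0.0195,"ty":-0.04,"tz":0,"wx":0,"wy":0,"wz":0,"grip":0.094}
    - {"tx":-0.0195,"ty":-0.04,"tz":0,"wx":0,"wy":0,"wz":0,"grip":0.094}
    - {"tx":0,"ty":0,"tz":0,"wx":0,"wy":0,"wz":0,"grip":0.094}
  newtons: 15

```text
t: 8.95
tool_pos: [0.3571, -0.1875, 0.2017]
tool_rot: [0.423, 3.113, -0.001]
contact_force: [1.2, 0.1, 0.2]
finger_gap: 0.996
grasp_force: 0.0
```

Run:
```python
from m import *
p,d,K,T,s=shot('w3'); blobs(p,d,K,T)
h=cv2.cvtColor(p,cv2.COLOR_RGB2HSV); np.savez('w3.npz',p=p,d=d,K=K,T=T)
```

```text
t 8.95 tool [ 0.3571 -0.1875  0.2017] rot [ 4.230e-01  3.113e+00 -1.000e-03] q6 [-0.57 -1.87]
blue 61 px 448 251 box 438 247 18 8 cap@.084 [0.4915 0.0112] collar@.013 [0.5403 0.0541]
red 431 px 245 337 box 221 318 48 35 cap@.084 [ 0.5438 -0.2485] collar@.013 [ 0.6052 -0.2679]
```

View pics/w3.png

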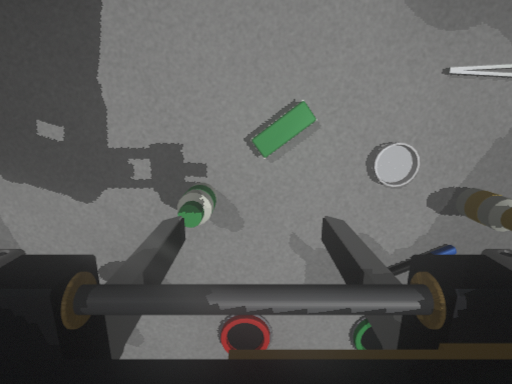

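The green cap is at px (191,215), just left of the finger. The mask missed it, so I'll check its hue.

```bash
python3 - <<'E'
from m import *
f=np.load('w3.npz'); p,K,T=f['p'],f['K'],f['T']
h=cv2.cvtColor(p,cv2.COLOR_RGB2HSV); print(h[214,188:196])
m=((h[...,0]>50)&(h[...,0]<88)&(h[...,1]>110)&(h[...,2]>35)).astype(np.uint8)
n,l,st,ce=cv2.connectedComponentsWithStats(m)
for i in range(1,n):
    if st[i,4]>60: print(st[i],ce[i],ray(K,T,*ce[i],.084).round(4), ray(K,T,*ce[i],.013).round(4))
E
sed -i "s/'green':(55,85)/'green':(50,88)/; s/\[...,1\]>130)&(h\[...,2\]>70)/[...,1]>110)\&(h[...,2]>45)/" m.py; head -5 m.py
```

```text
[[ 66 124 132]
 [ 66 123 131]
 [ 66 122 132]
 [ 66 124 132]
 [ 66 125 131]
 [ 66 124 132]
 [ 66 122 132]
 [ 66 124 132]]
[ 253  102   62   55 1380] [283.88333333 128.93188406] [ 0.3062 -0.1396  0.084 ] [ 0.3107 -0.1328  0.013 ]
[178 212  24  15 232] [190.99137931 218.22844828] [ 0.3737 -0.2636  0.084 ] [ 0.3944 -0.2866  0.013 ]
[355 323  16  26 160] [360.675  335.7625] [ 0.5804 -0.1068  0.084 ] [ 0.6506 -0.0922  0.013 ]
import numpy as np, cv2
HUE={'blue':(100,120),'green':(50,88),'yellow':(22,35),'red':None}
def mask(p,c):
    h=cv2.cvtColor(p,cv2.COLOR_RGB2HSV); s=(h[...,1]>110)&(h[...,2]>45); H=h[...,0]
    return s&(((H<7)|(H>173)) if c=='red' else ((H>=HUE[c][0])&(H<=HUE[c][1])))
```

Request:
drive_tool:
  moves:
    - {"tx":0.007,"ty":-0.026,"tz":0,"wx":0,"wy":0,"wz":0,"grip":0.094}
    - {"tx":0.007,"ty":-0.025,"tz":0,"wx":0,"wy":0,"wz":0,"grip":0.094}
    - {"tx":0,"ty":-0.025,"tz":0,"wx":0,"wy":0,"wz":0,"grip":0.094}
    - {"tx":0,"ty":0,"tz":-0.02,"wx":0,"wy":0,"wz":0,"grip":0.094}
    - {"tx":0,"ty":0,"tz":-0.03,"wx":0,"wy":0,"wz":0,"grip":0.094}
    - {"tx":0,"ty":0,"tz":-0.03,"wx":0,"wy":0,"wz":0,"grip":0.094}
    - {"tx":0,"ty":0,"tz":-0.03,"wx":0,"wy":0,"wz":0,"grip":0.094}
    - {"tx":0,"ty":0,"tz":-0.03,"wx":0,"wy":0,"wz":0,"grip":0.094}
    - {"tx":0,"ty":0,"tz":-0.025,"wx":0,"wy":0,"wz":0,"grip":0.094}
    - {"tx":0,"ty":0,"tz":-0.011,"wx":0,"wy":0,"wz":0,"grip":0.094}
    - {"tx":0,"ty":0,"tz":0,"wx":0,"wy":0,"wz":0,"grip":0.094}
    - {"tx":0,"ty":0,"tz":0,"wx":0,"wy":0,"wz":0,"grip":0.03}
    - {"tx":0,"ty":0,"tz":0,"wx":0,"wy":0,"wz":0,"grip":0.03}
    - {"tx":0,"ty":0,"tz":0,"wx":0,"wy":0,"wz":0,"grip":0.03}
    - {"tx":0,"ty":0,"tz":0,"wx":0,"wy":0,"wz":0,"grip":0.03}
    - {"tx":0,"ty":0,"tz":0,"wx":0,"wy":0,"wz":0,"grip":0.03}
    - {"tx":0,"ty":0,"tz":0,"wx":0,"wy":0,"wz":0,"grip":0.03}
    - {"tx":0,"ty":0,"tz":0,"wx":0,"wy":0,"wz":0,"grip":0.03}
  newtons: 15

```text
t: 10.8
tool_pos: [0.373, -0.2603, 0.0255]
tool_rot: [0.415, 3.114, -0.0]
contact_force: [0.5, 1.0, 1.8]
finger_gap: 0.443
grasp_force: 15.3
```

Request:
drive_tool:
  moves:
    - {"tx":0,"ty":0,"tz":0.02,"wx":0,"wy":0,"wz":0,"grip":0.03}
    - {"tx":0,"ty":0,"tz":0.03,"wx":0,"wy":0,"wz":0,"grip":0.03}
    - {"tx":0,"ty":0,"tz":0.03,"wx":0,"wy":0,"wz":0,"grip":0.03}
    - {"tx":0,"ty":0,"tz":0.03,"wx":0,"wy":0,"wz":0,"grip":0.03}
    - {"tx":0,"ty":0,"tz":0.02,"wx":0,"wy":0,"wz":0,"grip":0.03}
    - {"tx":0.036,"ty":0.0045,"tz":0,"wx":0,"wy":0,"wz":0,"grip":0.03}
    - {"tx":0.036,"ty":0.0045,"tz":0,"wx":0,"wy":0,"wz":0,"grip":0.03}
    - {"tx":0.036,"ty":0.0045,"tz":0,"wx":0,"wy":0,"wz":0,"grip":0.03}
    - {"tx":0.036,"ty":0.0045,"tz":0,"wx":0,"wy":0,"wz":0,"grip":0.03}
    - {"tx":0.036,"ty":0.0045,"tz":0,"wx":0,"wy":0,"wz":0,"grip":0.03}
    - {"tx":0.036,"ty":0.0045,"tz":0,"wx":0,"wy":0,"wz":0,"grip":0.03}
    - {"tx":0.036,"ty":0.0045,"tz":0,"wx":0,"wy":0,"wz":0,"grip":0.03}
    - {"tx":0.036,"ty":0.0045,"tz":0,"wx":0,"wy":0,"wz":0,"grip":0.03}
    - {"tx":0,"ty":0,"tz":0,"wx":0,"wy":0,"wz":0,"grip":0.03}
    - {"tx":0,"ty":0,"tz":0,"wx":0,"wy":0,"wz":0,"grip":0.03}
  newtons: 15

```text
t: 12.3
tool_pos: [0.6608, -0.2239, 0.1542]
tool_rot: [-0.414, -3.113, -0.001]
contact_force: [-0.9, 0.1, -1.2]
finger_gap: 0.447
grasp_force: 15.0
```

Run:
```python
from m import *
p,d,K,T,s=shot('w4'); blobs(p,d,K,T)
```

```text
t 12.3 tool [ 0.6608 -0.2239  0.1542] rot [-4.140e-01 -3.113e+00 -1.000e-03] q6 [-0.38 -1.69]
blue 315 px 478 9 box 465 0 34 20 cap@.084 [ 0.5564 -0.0112] collar@.013 [0.5464 0.044 ]
green 3331 px 387 151 box 355 118 66 66 cap@.084 [ 0.6491 -0.0964] collar@.013 [ 0.6654 -0.0655]
yellow 432 px 512 98 box 496 69 16 61 cap@.084 [0.6319 0.0119] collar@.013 [0.6434 0.0737]
red 108 px 217 193 box 207 188 21 12 cap@.084 [ 0.6471 -0.2537] collar@.013 [ 0.6629 -0.2677]
red 3530 px 202 148 box 168 115 68 68 cap@.084 [ 0.604  -0.2546] collar@.013 [ 0.6075 -0.2688]
red 567 px 32 41 box 25 18 34 48 cap@.084 [ 0.4865 -0.3606] collar@.013 [ 0.4565 -0.4051]
red 256 px -2 29 box 0 14 12 32 cap@.084 [ 0.4711 -0.3833] collar@.013 [ 0.4367 -0.4342]
```

View pics/w4.png

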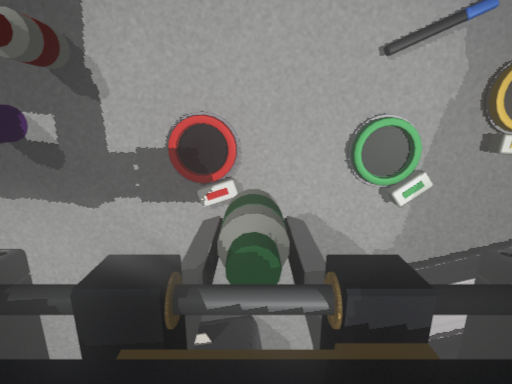

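Green dock ring at px (387,151), giving (0.665, -0.066). Red dock at px (202,148), giving (0.608, -0.269). Both match the top view.

Request:
drive_tool:
  moves:
    - {"tx":0.001,"ty":0.04,"tz":0,"wx":0,"wy":0,"wz":0,"grip":0.03}
    - {"tx":0.001,"ty":0.04,"tz":0,"wx":0,"wy":0,"wz":0,"grip":0.03}
    - {"tx":0.001,"ty":0.04,"tz":0,"wx":0,"wy":0,"wz":0,"grip":0.03}
    - {"tx":0.0015,"ty":0.039,"tz":0,"wx":0,"wy":0,"wz":0,"grip":0.03}
    - {"tx":0,"ty":0,"tz":0,"wx":0,"wy":0,"wz":0,"grip":0.03}
    - {"tx":0,"ty":0,"tz":-0.03,"wx":0,"wy":0,"wz":0,"grip":0.03}
    - {"tx":0,"ty":0,"tz":-0.03,"wx":0,"wy":0,"wz":0,"grip":0.03}
    - {"tx":0,"ty":0,"tz":-0.028,"wx":0,"wy":0,"wz":0,"grip":0.03}
    - {"tx":0,"ty":0,"tz":0,"wx":0,"wy":0,"wz":0,"grip":0.03}
    - {"tx":0,"ty":0,"tz":0,"wx":0,"wy":0,"wz":0,"grip":0.03}
  newtons: 15

```text
t: 13.35
tool_pos: [0.6653, -0.0661, 0.0686]
tool_rot: [0.416, 3.113, -0.0]
contact_force: [0.3, -0.1, 0.5]
finger_gap: 0.443
grasp_force: 15.0
```

Request:
drive_tool:
  moves:
    - {"tx":0,"ty":0,"tz":-0.01,"wx":0,"wy":0,"wz":0,"grip":0.03}
    - {"tx":0,"ty":0,"tz":-0.01,"wx":0,"wy":0,"wz":0,"grip":0.03}
    - {"tx":0,"ty":0,"tz":-0.007,"wx":0,"wy":0,"wz":0,"grip":0.03}
    - {"tx":0,"ty":0,"tz":-0.004,"wx":0,"wy":0,"wz":0,"grip":0.03}
    - {"tx":0,"ty":0,"tz":-0.002,"wx":0,"wy":0,"wz":0,"grip":0.03}
    - {"tx":0,"ty":0,"tz":-0.001,"wx":0,"wy":0,"wz":0,"grip":0.03}
    - {"tx":0,"ty":0,"tz":-0.001,"wx":0,"wy":0,"wz":0,"grip":0.03}
    - {"tx":0,"ty":0,"tz":0,"wx":0,"wy":0,"wz":0,"grip":0.03}
  newtons: 15

```text
t: 14.15
tool_pos: [0.6655, -0.0652, 0.0326]
tool_rot: [0.415, 3.114, -0.0]
contact_force: [0.7, -0.6, -1.2]
finger_gap: 0.443
grasp_force: 15.0
```

Request:
drive_tool:
  moves:
    - {"tx":0,"ty":0,"tz":-0.001,"wx":0,"wy":0,"wz":0,"grip":0.03}
    - {"tx":0,"ty":0,"tz":-0.001,"wx":0,"wy":0,"wz":0,"grip":0.03}
    - {"tx":0,"ty":0,"tz":0,"wx":0,"wy":0,"wz":0,"grip":0.03}
  newtons: 15

```text
t: 14.45
tool_pos: [0.6658, -0.0652, 0.0316]
tool_rot: [0.415, 3.113, -0.0]
contact_force: [-2.9, 0.5, 8.0]
finger_gap: 0.448
grasp_force: 15.0
```

Request:
drive_tool:
  moves:
    - {"tx":0,"ty":0,"tz":0.001,"wx":0,"wy":0,"wz":0,"grip":0.085}
    - {"tx":0,"ty":0,"tz":0,"wx":0,"wy":0,"wz":0,"grip":0.085}
    - {"tx":0,"ty":0,"tz":0,"wx":0,"wy":0,"wz":0,"grip":0.085}
    - {"tx":0,"ty":0,"tz":0,"wx":0,"wy":0,"wz":0,"grip":0.085}
    - {"tx":0,"ty":0,"tz":0,"wx":0,"wy":0,"wz":0,"grip":0.085}
    - {"tx":0,"ty":0,"tz":0.03,"wx":0,"wy":0,"wz":0,"grip":0.085}
    - {"tx":0,"ty":0,"tz":0.03,"wx":0,"wy":0,"wz":0,"grip":0.085}
    - {"tx":0,"ty":0,"tz":0.04,"wx":0,"wy":0,"wz":0,"grip":0.094}
    - {"tx":0,"ty":0,"tz":0.03,"wx":0,"wy":0,"wz":0,"grip":0.094}
    - {"tx":-0.031,"ty":0.0275,"tz":0,"wx":0,"wy":0,"wz":0,"grip":0.094}
    - {"tx":-0.031,"ty":0.0275,"tz":0,"wx":0,"wy":0,"wz":0,"grip":0.094}
    - {"tx":-0.031,"ty":0.0275,"tz":0,"wx":0,"wy":0,"wz":0,"grip":0.094}
    - {"tx":-0.031,"ty":0.0275,"tz":0,"wx":0,"wy":0,"wz":0,"grip":0.094}
    - {"tx":-0.031,"ty":0.0275,"tz":0,"wx":0,"wy":0,"wz":0,"grip":0.094}
    - {"tx":-0.031,"ty":0.0275,"tz":0,"wx":0,"wy":0,"wz":0,"grip":0.094}
    - {"tx":0,"ty":0,"tz":0,"wx":0,"wy":0,"wz":0,"grip":0.094}
    - {"tx":0,"ty":0,"tz":0,"wx":0,"wy":0,"wz":0,"grip":0.094}
  newtons: 15

```text
t: 16.15
tool_pos: [0.4796, 0.1001, 0.1619]
tool_rot: [0.413, 3.113, 0.0]
contact_force: [-0.4, -0.1, 0.4]
finger_gap: 0.998
grasp_force: 0.0
```

Above yellow (0.480, 0.099), so I'll descend 0.136 and grip.

Request:
drive_tool:
  moves:
    - {"tx":0,"ty":-0.001,"tz":-0.02,"wx":0,"wy":0,"wz":0,"grip":0.094}
    - {"tx":0,"ty":0,"tz":-0.03,"wx":0,"wy":0,"wz":0,"grip":0.094}
    - {"tx":0,"ty":0,"tz":-0.03,"wx":0,"wy":0,"wz":0,"grip":0.094}
    - {"tx":0,"ty":0,"tz":-0.03,"wx":0,"wy":0,"wz":0,"grip":0.094}
    - {"tx":0,"ty":0,"tz":-0.018,"wx":0,"wy":0,"wz":0,"grip":0.094}
    - {"tx":0,"ty":0,"tz":-0.008,"wx":0,"wy":0,"wz":0,"grip":0.094}
    - {"tx":0,"ty":0,"tz":0,"wx":0,"wy":0,"wz":0,"grip":0.094}
    - {"tx":0,"ty":0,"tz":0,"wx":0,"wy":0,"wz":0,"grip":0.03}
    - {"tx":0,"ty":0,"tz":0,"wx":0,"wy":0,"wz":0,"grip":0.03}
    - {"tx":0,"ty":0,"tz":0,"wx":0,"wy":0,"wz":0,"grip":0.03}
    - {"tx":0,"ty":0,"tz":0,"wx":0,"wy":0,"wz":0,"grip":0.03}
    - {"tx":0,"ty":0,"tz":0,"wx":0,"wy":0,"wz":0,"grip":0.03}
    - {"tx":0,"ty":0,"tz":0,"wx":0,"wy":0,"wz":0,"grip":0.03}
    - {"tx":0,"ty":0,"tz":0,"wx":0,"wy":0,"wz":0,"grip":0.03}
  newtons: 15

```text
t: 17.55
tool_pos: [0.4794, 0.0988, 0.0255]
tool_rot: [0.415, 3.114, -0.0]
contact_force: [-0.1, 1.3, 1.4]
finger_gap: 0.446
grasp_force: 15.3
```

Request:
drive_tool:
  moves:
    - {"tx":0,"ty":0,"tz":0.02,"wx":0,"wy":0,"wz":0,"grip":0.03}
    - {"tx":0,"ty":0,"tz":0.03,"wx":0,"wy":0,"wz":0,"grip":0.03}
    - {"tx":0,"ty":0,"tz":0.03,"wx":0,"wy":0,"wz":0,"grip":0.03}
    - {"tx":0,"ty":0,"tz":0.03,"wx":0,"wy":0,"wz":0,"grip":0.03}
    - {"tx":0,"ty":0,"tz":0.02,"wx":0,"wy":0,"wz":0,"grip":0.03}
    - {"tx":0.03,"ty":0.023,"tz":0,"wx":0,"wy":0,"wz":0,"grip":0.03}
    - {"tx":0.03,"ty":0.023,"tz":0,"wx":0,"wy":0,"wz":0,"grip":0.03}
    - {"tx":0.03,"ty":0.023,"tz":0,"wx":0,"wy":0,"wz":0,"grip":0.03}
    - {"tx":0.03,"ty":0.023,"tz":0,"wx":0,"wy":0,"wz":0,"grip":0.03}
    - {"tx":0.03,"ty":0.023,"tz":0,"wx":0,"wy":0,"wz":0,"grip":0.03}
    - {"tx":0.03,"ty":0.023,"tz":0,"wx":0,"wy":0,"wz":0,"grip":0.03}
    - {"tx":0,"ty":0,"tz":0,"wx":0,"wy":0,"wz":0,"grip":0.03}
    - {"tx":0,"ty":0,"tz":0,"wx":0,"wy":0,"wz":0,"grip":0.03}
  newtons: 15

```text
t: 18.85
tool_pos: [0.6591, 0.2369, 0.1541]
tool_rot: [-0.414, -3.112, 0.001]
contact_force: [-0.0, -0.0, -1.5]
finger_gap: 0.44
grasp_force: 15.0
```

Run:
```python
from m import *
p,d,K,T,s=shot('w5'); blobs(p,d,K,T)
```

```text
t 18.85 tool [0.6591 0.2369 0.1541] rot [-4.140e-01 -3.112e+00  1.000e-03] q6 [ 0.29 -1.01]
blue 114 px 317 152 box 307 144 21 17 cap@.084 [0.632  0.3038] collar@.013 [0.644  0.3173]
blue 272 px 69 129 box 53 120 32 19 cap@.084 [0.5563 0.0992] collar@.013 [0.5467 0.0544]
blue 3813 px 288 112 box 255 77 68 72 cap@.084 [0.5925 0.2871] collar@.013 [0.5932 0.2959]
green 533 px 25 247 box 0 221 55 56 cap@.084 [0.6489 0.0115] collar@.013 [ 0.6657 -0.0584]
yellow 90 px 136 245 box 126 242 21 7 cap@.084 [0.6744 0.1163] collar@.013 [0.6985 0.0764]
yellow 2146 px 253 267 box 226 235 55 49 cap@.084 [0.7265 0.2195] collar@.013 [0.7655 0.209 ]
yellow 3078 px 137 201 box 105 170 66 63 cap@.084 [0.6327 0.1335] collar@.013 [0.6449 0.0984]
```

View pics/w5.png

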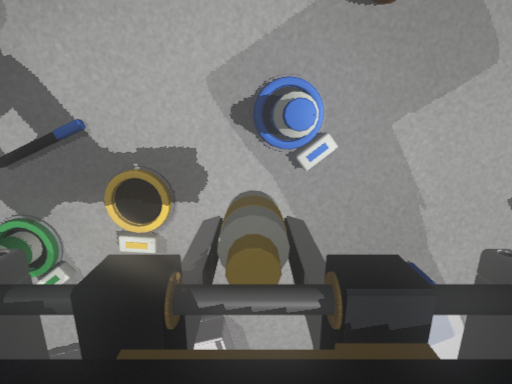

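Yellow dock ring at px (137,201), giving (0.645, 0.098). The blue bottle stands in its collar at (295,113), and the green one is in its dock at (15,250).

Request:
drive_tool:
  moves:
    - {"tx":-0.0035,"ty":-0.035,"tz":0,"wx":0,"wy":0,"wz":0,"grip":0.03}
    - {"tx":-0.0035,"ty":-0.035,"tz":0,"wx":0,"wy":0,"wz":0,"grip":0.03}
    - {"tx":-0.0035,"ty":-0.035,"tz":0,"wx":0,"wy":0,"wz":0,"grip":0.03}
    - {"tx":-0.0035,"ty":-0.034,"tz":0,"wx":0,"wy":0,"wz":0,"grip":0.03}
    - {"tx":0,"ty":0,"tz":0,"wx":0,"wy":0,"wz":0,"grip":0.03}
    - {"tx":0,"ty":0,"tz":-0.03,"wx":0,"wy":0,"wz":0,"grip":0.03}
    - {"tx":0,"ty":0,"tz":-0.03,"wx":0,"wy":0,"wz":0,"grip":0.03}
    - {"tx":0,"ty":0,"tz":-0.03,"wx":0,"wy":0,"wz":0,"grip":0.03}
    - {"tx":0,"ty":0,"tz":0,"wx":0,"wy":0,"wz":0,"grip":0.03}
    - {"tx":0,"ty":0,"tz":0,"wx":0,"wy":0,"wz":0,"grip":0.03}
  newtons: 15

```text
t: 19.9
tool_pos: [0.6454, 0.098, 0.0667]
tool_rot: [0.415, 3.114, 0.0]
contact_force: [0.3, 0.1, -0.1]
finger_gap: 0.444
grasp_force: 15.0
```

Request:
drive_tool:
  moves:
    - {"tx":0,"ty":0,"tz":-0.01,"wx":0,"wy":0,"wz":0,"grip":0.03}
    - {"tx":0,"ty":0,"tz":-0.01,"wx":0,"wy":0,"wz":0,"grip":0.03}
    - {"tx":0,"ty":0,"tz":-0.007,"wx":0,"wy":0,"wz":0,"grip":0.03}
    - {"tx":0,"ty":0,"tz":-0.004,"wx":0,"wy":0,"wz":0,"grip":0.03}
    - {"tx":0,"ty":0,"tz":-0.002,"wx":0,"wy":0,"wz":0,"grip":0.03}
    - {"tx":0,"ty":0,"tz":-0.001,"wx":0,"wy":0,"wz":0,"grip":0.03}
    - {"tx":0,"ty":0,"tz":-0.001,"wx":0,"wy":0,"wz":0,"grip":0.03}
    - {"tx":0,"ty":0,"tz":0,"wx":0,"wy":0,"wz":0,"grip":0.03}
    - {"tx":0,"ty":0,"tz":0,"wx":0,"wy":0,"wz":0,"grip":0.03}
  newtons: 15

```text
t: 20.8
tool_pos: [0.6457, 0.0978, 0.0315]
tool_rot: [0.414, 3.113, 0.0]
contact_force: [-3.8, -1.7, 5.6]
finger_gap: 0.444
grasp_force: 15.0
```

Request:
drive_tool:
  moves:
    - {"tx":0,"ty":0,"tz":0.001,"wx":0,"wy":0,"wz":0,"grip":0.085}
    - {"tx":0,"ty":0,"tz":0,"wx":0,"wy":0,"wz":0,"grip":0.085}
    - {"tx":0,"ty":0,"tz":0,"wx":0,"wy":0,"wz":0,"grip":0.085}
    - {"tx":0,"ty":0,"tz":0,"wx":0,"wy":0,"wz":0,"grip":0.085}
    - {"tx":0,"ty":0,"tz":0,"wx":0,"wy":0,"wz":0,"grip":0.085}
    - {"tx":0,"ty":0,"tz":0.03,"wx":0,"wy":0,"wz":0,"grip":0.085}
    - {"tx":0,"ty":0,"tz":0.03,"wx":0,"wy":0,"wz":0,"grip":0.085}
    - {"tx":0,"ty":0,"tz":0.04,"wx":0,"wy":0,"wz":0,"grip":0.094}
    - {"tx":0,"ty":0,"tz":0.04,"wx":0,"wy":0,"wz":0,"grip":0.094}
    - {"tx":0,"ty":0,"tz":0.03,"wx":0,"wy":0,"wz":0,"grip":0.094}
  newtons: 15

```text
t: 21.8
tool_pos: [0.6457, 0.0978, 0.2043]
tool_rot: [0.414, 3.112, 0.001]
contact_force: [0.9, 0.7, -0.4]
finger_gap: 0.998
grasp_force: 0.0
```

Request:
drive_tool:
  moves:
    - {"tx":-0.0155,"ty":-0.039,"tz":0,"wx":0,"wy":0,"wz":-5,"grip":0.094}
    - {"tx":-0.0155,"ty":-0.039,"tz":0,"wx":0,"wy":0,"wz":-5,"grip":0.094}
    - {"tx":-0.0155,"ty":-0.039,"tz":0,"wx":0,"wy":0,"wz":-5,"grip":0.094}
    - {"tx":-0.0155,"ty":-0.039,"tz":0,"wx":0,"wy":0,"wz":-5,"grip":0.094}
    - {"tx":-0.0155,"ty":-0.039,"tz":0,"wx":0,"wy":0,"wz":-5,"grip":0.094}
    - {"tx":-0.0155,"ty":-0.039,"tz":0,"wx":0,"wy":0,"wz":-5,"grip":0.094}
    - {"tx":-0.0155,"ty":-0.039,"tz":0,"wx":0,"wy":0,"wz":-5,"grip":0.094}
    - {"tx":-0.0155,"ty":-0.039,"tz":0,"wx":0,"wy":0,"wz":-5,"grip":0.094}
    - {"tx":-0.0155,"ty":-0.039,"tz":0,"wx":0,"wy":0,"wz":-5,"grip":0.094}
    - {"tx":-0.0155,"ty":-0.039,"tz":0,"wx":0,"wy":0,"wz":0,"grip":0.094}
    - {"tx":-0.0155,"ty":-0.039,"tz":0,"wx":0,"wy":0,"wz":0,"grip":0.094}
    - {"tx":-0.0155,"ty":-0.039,"tz":0,"wx":0,"wy":0,"wz":0,"grip":0.094}
    - {"tx":0,"ty":0,"tz":0,"wx":0,"wy":0,"wz":0,"grip":0.094}
    - {"tx":0,"ty":0,"tz":0,"wx":0,"wy":0,"wz":0,"grip":0.094}
  newtons: 15

```text
t: 23.2
tool_pos: [0.4591, -0.3706, 0.2013]
tool_rot: [-1.577, -2.717, -0.0]
contact_force: [0.5, -0.1, -0.2]
finger_gap: 1.001
grasp_force: 0.0
```

Run:
```python
from m import *
HUE['purple']=(128,155)
p,d,K,T,s=shot('w6'); blobs(p,d,K,T)
```

```text
t 23.2 tool [ 0.4591 -0.3706  0.2013] rot [-1.577 -2.717 -0.   ] q6 [-0.74 -1.26]
green 88 px 506 31 box 499 18 13 27 cap@.084 [ 0.5924 -0.1171] collar@.013 [ 0.6328 -0.0714]
red 444 px 242 208 box 231 194 24 27 cap@.084 [ 0.4612 -0.3954] collar@.013 [ 0.4701 -0.4166]
red 80 px 423 183 box 416 175 15 18 cap@.084 [ 0.6178 -0.274 ] collar@.013 [ 0.6643 -0.2661]
red 2566 px 387 164 box 359 136 58 58 cap@.084 [ 0.5715 -0.2763] collar@.013 [ 0.6069 -0.2689]
purple 72 px 253 284 box 244 278 20 6 cap@.084 [ 0.5194 -0.4725] collar@.013 [ 0.5424 -0.5122]
purple 269 px 254 274 box 238 262 31 22 cap@.084 [ 0.5133 -0.4606] collar@.013 [ 0.5347 -0.4974]
```

View pics/w6.png

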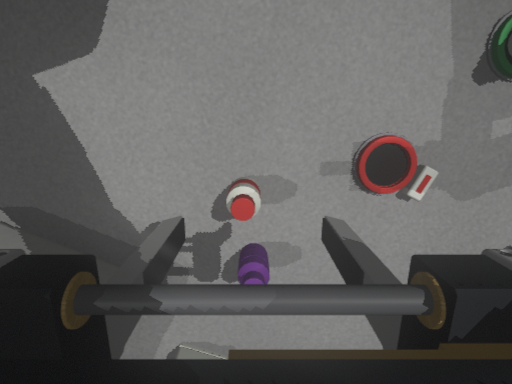

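Red cap at px (242,207), giving (0.461, -0.395). Purple at (254,270) lies across the closing line, so the fingers clear it. Red dock again reads (0.607, -0.269).

Request:
drive_tool:
  moves:
    - {"tx":0.002,"ty":-0.012,"tz":0,"wx":0,"wy":0,"wz":0,"grip":0.094}
    - {"tx":0,"ty":-0.012,"tz":0,"wx":0,"wy":0,"wz":0,"grip":0.094}
    - {"tx":0,"ty":0,"tz":-0.02,"wx":0,"wy":0,"wz":0,"grip":0.094}
    - {"tx":0,"ty":0,"tz":-0.03,"wx":0,"wy":0,"wz":0,"grip":0.094}
    - {"tx":0,"ty":0,"tz":-0.03,"wx":0,"wy":0,"wz":0,"grip":0.094}
    - {"tx":0,"ty":0,"tz":-0.03,"wx":0,"wy":0,"wz":0,"grip":0.094}
    - {"tx":0,"ty":0,"tz":-0.03,"wx":0,"wy":0,"wz":0,"grip":0.094}
    - {"tx":0,"ty":0,"tz":-0.025,"wx":0,"wy":0,"wz":0,"grip":0.094}
    - {"tx":0,"ty":0,"tz":-0.011,"wx":0,"wy":0,"wz":0,"grip":0.094}
    - {"tx":0,"ty":0,"tz":0,"wx":0,"wy":0,"wz":0,"grip":0.094}
    - {"tx":0,"ty":0,"tz":0,"wx":0,"wy":0,"wz":0,"grip":0.03}
    - {"tx":0,"ty":0,"tz":0,"wx":0,"wy":0,"wz":0,"grip":0.03}
    - {"tx":0,"ty":0,"tz":0,"wx":0,"wy":0,"wz":0,"grip":0.03}
    - {"tx":0,"ty":0,"tz":0,"wx":0,"wy":0,"wz":0,"grip":0.03}
    - {"tx":0,"ty":0,"tz":0,"wx":0,"wy":0,"wz":0,"grip":0.03}
    - {"tx":0,"ty":0,"tz":0,"wx":0,"wy":0,"wz":0,"grip":0.03}
    - {"tx":0,"ty":0,"tz":0,"wx":0,"wy":0,"wz":0,"grip":0.03}
  newtons: 15

```text
t: 24.95
tool_pos: [0.4614, -0.3942, 0.0255]
tool_rot: [-1.575, -2.718, 0.0]
contact_force: [0.4, 0.6, 0.3]
finger_gap: 0.444
grasp_force: 15.3
```

Request:
drive_tool:
  moves:
    - {"tx":0,"ty":0,"tz":0.02,"wx":0,"wy":0,"wz":0,"grip":0.03}
    - {"tx":0,"ty":0,"tz":0.03,"wx":0,"wy":0,"wz":0,"grip":0.03}
    - {"tx":0,"ty":0,"tz":0.03,"wx":0,"wy":0,"wz":0,"grip":0.03}
    - {"tx":0,"ty":0,"tz":0.03,"wx":0,"wy":0,"wz":0,"grip":0.03}
    - {"tx":0.016,"ty":0.014,"tz":0,"wx":0,"wy":0,"wz":5,"grip":0.03}
    - {"tx":0.016,"ty":0.014,"tz":0,"wx":0,"wy":0,"wz":5,"grip":0.03}
    - {"tx":0.016,"ty":0.014,"tz":0,"wx":0,"wy":0,"wz":5,"grip":0.03}
    - {"tx":0.016,"ty":0.014,"tz":0,"wx":0,"wy":0,"wz":5,"grip":0.03}
    - {"tx":0.016,"ty":0.014,"tz":0,"wx":0,"wy":0,"wz":5,"grip":0.03}
    - {"tx":0.016,"ty":0.014,"tz":0,"wx":0,"wy":0,"wz":5,"grip":0.03}
    - {"tx":0.016,"ty":0.014,"tz":0,"wx":0,"wy":0,"wz":5,"grip":0.03}
    - {"tx":0.016,"ty":0.014,"tz":0,"wx":0,"wy":0,"wz":5,"grip":0.03}
    - {"tx":0.018,"ty":0.013,"tz":0,"wx":0,"wy":0,"wz":5,"grip":0.03}
    - {"tx":0,"ty":0,"tz":0,"wx":0,"wy":0,"wz":0,"grip":0.03}
    - {"tx":0,"ty":0,"tz":-0.03,"wx":0,"wy":0,"wz":0,"grip":0.03}
    - {"tx":0,"ty":0,"tz":-0.03,"wx":0,"wy":0,"wz":0,"grip":0.03}
    - {"tx":0,"ty":0,"tz":-0.01,"wx":0,"wy":0,"wz":0,"grip":0.03}
    - {"tx":0,"ty":0,"tz":0,"wx":0,"wy":0,"wz":0,"grip":0.03}
    - {"tx":0,"ty":0,"tz":0,"wx":0,"wy":0,"wz":0,"grip":0.03}
  newtons: 15

```text
t: 26.85
tool_pos: [0.6078, -0.2698, 0.0669]
tool_rot: [0.416, 3.112, -0.001]
contact_force: [0.1, 0.9, -0.0]
finger_gap: 0.441
grasp_force: 15.0
```

Request:
drive_tool:
  moves:
    - {"tx":0,"ty":0,"tz":-0.01,"wx":0,"wy":0,"wz":0,"grip":0.03}
    - {"tx":0,"ty":0,"tz":-0.01,"wx":0,"wy":0,"wz":0,"grip":0.03}
    - {"tx":0,"ty":0,"tz":-0.007,"wx":0,"wy":0,"wz":0,"grip":0.03}
    - {"tx":0,"ty":0,"tz":-0.004,"wx":0,"wy":0,"wz":0,"grip":0.03}
    - {"tx":0,"ty":0,"tz":-0.002,"wx":0,"wy":0,"wz":0,"grip":0.03}
    - {"tx":0,"ty":0,"tz":-0.001,"wx":0,"wy":0,"wz":0,"grip":0.03}
    - {"tx":0,"ty":0,"tz":-0.001,"wx":0,"wy":0,"wz":0,"grip":0.03}
    - {"tx":0,"ty":0,"tz":0,"wx":0,"wy":0,"wz":0,"grip":0.03}
    - {"tx":0,"ty":0,"tz":0,"wx":0,"wy":0,"wz":0,"grip":0.03}
  newtons: 15

```text
t: 27.75
tool_pos: [0.6077, -0.2693, 0.0315]
tool_rot: [0.414, 3.113, -0.0]
contact_force: [-2.6, 2.8, 6.7]
finger_gap: 0.447
grasp_force: 15.0
```

Seated. I'll release, lift, back away and check.

Request:
drive_tool:
  moves:
    - {"tx":0,"ty":0,"tz":0.001,"wx":0,"wy":0,"wz":0,"grip":0.085}
    - {"tx":0,"ty":0,"tz":0,"wx":0,"wy":0,"wz":0,"grip":0.085}
    - {"tx":0,"ty":0,"tz":0,"wx":0,"wy":0,"wz":0,"grip":0.085}
    - {"tx":0,"ty":0,"tz":0,"wx":0,"wy":0,"wz":0,"grip":0.085}
    - {"tx":0,"ty":0,"tz":0,"wx":0,"wy":0,"wz":0,"grip":0.085}
    - {"tx":0,"ty":0,"tz":0.03,"wx":0,"wy":0,"wz":0,"grip":0.085}
    - {"tx":0,"ty":0,"tz":0.03,"wx":0,"wy":0,"wz":0,"grip":0.085}
    - {"tx":0,"ty":0,"tz":0.04,"wx":0,"wy":0,"wz":0,"grip":0.085}
    - {"tx":0,"ty":0,"tz":0.04,"wx":0,"wy":0,"wz":0,"grip":0.085}
    - {"tx":0,"ty":0,"tz":0.03,"wx":0,"wy":0,"wz":0,"grip":0.085}
    - {"tx":-0.04,"ty":0,"tz":0,"wx":0,"wy":0,"wz":0,"grip":0.085}
    - {"tx":-0.04,"ty":0,"tz":0,"wx":0,"wy":0,"wz":0,"grip":0.085}
    - {"tx":-0.04,"ty":0,"tz":0,"wx":0,"wy":0,"wz":0,"grip":0.085}
    - {"tx":-0.04,"ty":0,"tz":0,"wx":0,"wy":0,"wz":0,"grip":0.085}
    - {"tx":-0.04,"ty":0,"tz":0,"wx":0,"wy":0,"wz":0,"grip":0.085}
    - {"tx":0,"ty":0,"tz":0,"wx":0,"wy":0,"wz":0,"grip":0.085}
    - {"tx":0,"ty":0,"tz":0,"wx":0,"wy":0,"wz":0,"grip":0.085}
  newtons: 15

```text
t: 29.45
tool_pos: [0.4074, -0.2694, 0.2021]
tool_rot: [0.416, 3.113, -0.001]
contact_force: [-0.0, -0.1, 0.4]
finger_gap: 0.901
grasp_force: 0.0
```

Run:
```python
from bench import vision
import cv2,numpy as np
p,_=vision.camera("scene"); q,_=vision.camera("top")
a=cv2.resize(p[90:300,80:450,::-1],(740,420)); cv2.imwrite('pics/end.png',a)
```

```text
(no output)
```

View pics/end.png

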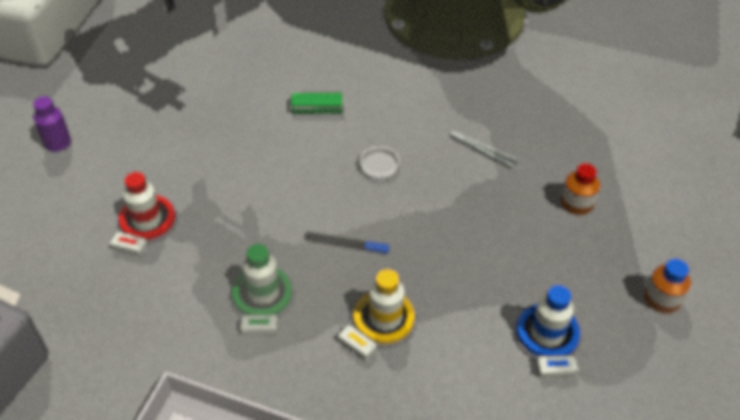

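All four bottles stand upright in their own docks: red (145,205), green (262,280), yellow (385,300) and blue (550,320). The ambers and purple are where they were.

```bash
python3 -c "
from bench import ctrl
print(ctrl.sign_off())"
```

```text
the job is handed in; nothing more can be done
None
```

I handed the job in at about 29.5 s: all four bottles stand upright in their matching docks, placed in the order blue, green, yellow, red, and the final picture shows the amber and purple bottles where they started.

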